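# Shut an access panel and lock its quarter-turn fastener

### The job

Press the ajar access panel of the grey tester case down with the fingertips until it is fully shut. Then set the fingertips in the slot of its orange quarter-turn fastener and turn it clockwise, seen from above, until it stops with the slot in line with the two white marks, so that the panel is locked; leave the fastener unturned while the panel is open. Do not grip anything, open the panel further or touch its underside, and leave the bottle, the capsule and the screwdriver where they are.

Things in the scene. Friction and masses are not known exactly. Their poses are not given: they have to be found in the camera images.
- case: grey steel tester case, heavy and immovable, on the worktop: 220 (its x, front to back) x 210 (its y) x 50 mm high, open at the top under the panel. Origin at the centre of its underside; its x points from the front edge to the hinge edge, z up. The panel's hinge line lies 110 mm along +x from the origin, 54 mm up, parallel to its y. With the panel shut, the panel's top is 62 mm above the worktop and the fastener's axis stands 5 mm along +x from the origin.
- panel (a joint): hinge angle of the aluminium access panel (220 x 210 x 8 mm, hinged at its far edge, front edge lifted when open): 0 = fully shut, positive = open. Starts ajar at 0.18 to 0.4 rad. The hinge is stiff: the panel stays where it is left, and a few newtons on its front edge close it. Its underside is covered by a black rubber gasket 4 mm thick (collider panel_c1), which the fingers must not touch.
- panel_press (a point): point on the panel's top face in the middle of the black anti-slip strip near its front edge: 192 mm from the hinge line, 28 mm from the front edge; moves with the panel. The strip is 30 x 120 mm; the collar round the fastener begins 30 mm behind this point and stands 18 mm above the panel.
- fastener (a joint): angle of the orange quarter-turn fastener on the panel: 0 = unlocked, slot crosswise (along the case's y); grows as it is turned clockwise seen from above; stop at 1.571 = locked, slot front to back (along the case's x) in line with the two white marks on the dark collar. Starts at 0 to 0.3. It turns stiffly at about 0.08 N m and stays where it is left.
- fastener_slot (a point): point on the fastener's axis, on the floor of the slot, 4 mm above the panel's top face; turns with the fastener. Its y axis lies along the slot, its z out of the panel. The slot is 32 mm wide, 14 mm deep and runs right across the disc (94 mm); its ends are closed by a fixed collar of 49 mm inner and 57 mm outer radius, as high as the fastener. The two walls of the slot are what can be pushed.
- dropper_b: small teal oil dropper bottle with a green cap, 34 mm across and 82 mm tall, standing; origin at the centre of its underside
- vacuum_capsule_a: tan vacuum capsule, a drum 61 mm across with a thin stem, 49 mm tall, standing; origin at the centre of its underside
- screwdriver: short flat screwdriver with a wooden handle, 128 x 33 x 24 mm, lying; origin at the middle of its underside

How it is judged:
By the outcome, as a careful person would: the job done as asked, in the order asked, and still so for the second after the job is handed in, with the robot touching nothing.
It also fails if it takes over 48 s, if anything falls off the work surface, if the arm or the gripper's body presses on something with over 40 N, if the wrist force passes 120 N, or if a joint passes its speed limit or range.

### The arm

A 6-joint arm with a two-finger parallel gripper is mounted at the origin on a cart in front of the work surface, level with it; the furniture and walls round the work are solid. World frame = base frame: x ahead of the robot, y to its left, z up, the work surface at z = 0. Lengths are in m, angles in rad, forces in N, time in s.
With the tool pointing down it reaches from about 0.25 to 0.725 m from the base axis. Payload 4 kg.
Tool frame: the origin (TCP) lies on the centre line of the jaws, within the pads' length; the fingertips stand 25 mm ahead of it and the grasp point (between the pads) lies 6 mm ahead of it; z points along the fingers, x is the direction in which the jaws open and shut, and the axes are right-handed (so a half turn about z gives the same grasp; the last joint's range is limited). The gripper opens to 85 mm and grips with 20 to 120 N. Pads are 22 mm wide; open, the fingers measure 114 mm over their backs; the gripper's body (76 mm by 85 mm) begins 54 mm behind the grasp point. The pads swing forward as they close: fully open they stand 13 mm farther back than shut.
Start: joints at [1.244, 0.241, 0.005, 1.335, 0, 1.571], TCP at [0.161, 0.474, 0.256] pointing down, gripper open.
Joint ranges: [-2.72, 2.72], [-1.05, 1.87], [-1.09, 1.28], [-1.99, 2.15], [-1.42, 1.44], [-3.14, 3.14]. Speed limits (rad/s): [2.79, 2.79, 3.14, 3.14, 3.14, 3.14].

### API

Orientations are given as a unit quaternion [x, y, z, w].
In Python, from workcell import bot, imaging, order gives the robot as it stands.
- The arm moves only by the tool carry_out, never from a script. Its argument "moves" is a list of rows, each a list of 5 numbers: the shift along the tool's x, y, z scaled (see below), then the turn about the tool's z scaled (see below), then the opening, from -1 (shut) to 1 (fully open). In form: [[tx, ty, tz, roll, hand], ...]. A call has 1 to 20 rows; each row is the pose to reach, as a shift and turn from the pose commanded when the call began, along the tool's axes at that moment; what a row does not reach only later rows make up. The controller multiplies each number of a shift by 0.1 m and each number of a turn by 90 degrees. A row lasts 1/10 s, in which the tool goes at most 50 mm and 8.59 degrees, less where a joint would pass 70% of its speed; a pose out of reach is approached as far as the arm can. A call with a number of a shift or a turn outside -1 to 1 is refused whole. A call with a gripper value outside its range is refused whole. The fingers move at their own pace and stop on an object; the grip force is fixed at half the most. Time passes only in rows, so rows that repeat a pose let the fingers close. It gives the time, the measured TCP pose, the force and the opening at its end, in the units of the state.
- bot.get_obs(): the state, without advancing time (a new reading comes with each control period).
- imaging.camera(name): name is "scene" or "top" or "wrist"; returns the picture (480x640x3 uint8, red, green, blue); there is no depth.
- imaging.camera_model(name): a dict with "fovy" (degrees; the focal length in pixels is half the picture's height over the tangent of half this angle, whatever the lens; pixels are square), "cx", "cy" (the principal point, pixels), "eye" and "rotation" of the camera in the world. Camera axes: x right, y up, looking along -z (the intrinsics and any distortion apply to the point x, -y, -z); pixel columns grow to the right and rows downward; lengths in m; the calibration is good to about 2 mm. A picture is of the moment at which its call begins: read the wrist's pose just before it. camera_model takes no time and is no camera call; for the wrist camera it gives the pose at the moment of the call.
- order.job_done(): hands the job in, once; it reports no verdict.
The state is a dict: "clock": time; "joint_pos": joint angles; "joint_vel": joint speeds; "tau": joint torques, N m; "eef_pos": TCP position; "tool_rot": TCP orientation; "ft_force": force on the tool from outside, world axes, zero at the start; "ft_torque": the same for the moment, N m; "grip_width": finger opening in m.
Only numpy, scipy, OpenCV 4.12 (cv2) and the standard library are available. Lean on these libraries where they do the work, as an engineer would, in place of code of your own. Each camera call takes 0.05 s, during which the arm holds its last target.

## Working session

There is one attempt and no reset: what is moved stays moved. The work goes in short steps, Python scripts to look and compute and a tool call to move; the robot and the scene stay as the last step left them, time stands still between calls to the robot, and variables do not carry over. Pictures are saved under pics/ and viewed, and the job is handed in when it is done.

Besides the shell and the picture viewer there is one more tool, called after "Request:" as name(argument=value, ...), one argument or row to a line, values as JSON. carry_out: Moves the arm, as the interface text tells. Its arguments: {"type":"object","properties":{"moves":{"type":"array","items":{"type":"array","items":{"type":"number","minimum":-1,"maximum":1}}}},"required":["moves"]}

```bash
mkdir -p pics; ls
python3 - <<'E'
from workcell import bot, imaging, order
import cv2
o=bot.get_obs(); print(o)
for n in ["scene","top"]:
    m=imaging.camera_model(n); print(n,m)
    cv2.imwrite(f"pics/{n}0.png",imaging.camera(n)[:,:,::-1])
E
```

```text
pics
{'clock': 0.0, 'joint_pos': array([ 1.24404075e+00,  2.41409055e-01,  3.75231466e-03,  1.33520948e+00,
       -2.64954598e-06,  1.57081795e+00]), 'joint_vel': array([ 0.00078307,  0.00050846, -0.00230236,  0.00069819, -0.00044711,
       -0.00130917]), 'tau': array([-3.55366801e-04, -3.72315431e+01,  2.52411050e+01,  1.70104927e-02,
        2.04752332e-06, -3.32028122e-06]), 'eef_pos': array([0.16030349, 0.47300356, 0.25542559]), 'tool_rot': array([ 8.12708752e-01,  5.82669214e-01, -8.40323753e-04,  6.04125316e-04]), 'ft_force': array([ 0.02207093,  0.30077568, -0.23550774]), 'ft_torque': array([ 0.02458664,  0.00666139, -0.01740299]), 'grip_width': 0.08535512922155834}
scene {'fovy': 49.81702291591059, 'cx': 314.4271603640688, 'cy': 243.8919289877592, 'eye': array([ 0.07750137, -0.41136399,  0.82588772]), 'rotation': array([ 0.32045944, -0.15912862, -0.40487467,  0.84146321])}
top {'fovy': 50.6202007292724, 'cx': 328.3870591555218, 'cy': 236.2725938356544, 'eye': array([0.42460247, 0.00142006, 1.04220478]), 'rotation': array([-0.07153431,  0.06228728,  0.71271102, -0.69501521])}
```

View pics/scene0.png

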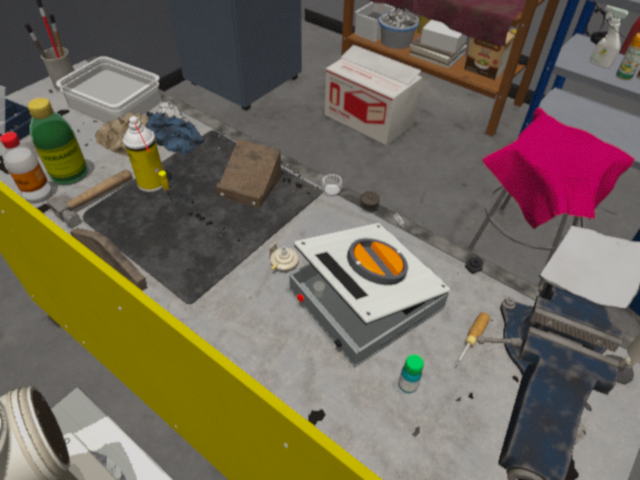

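View pics/top0.png

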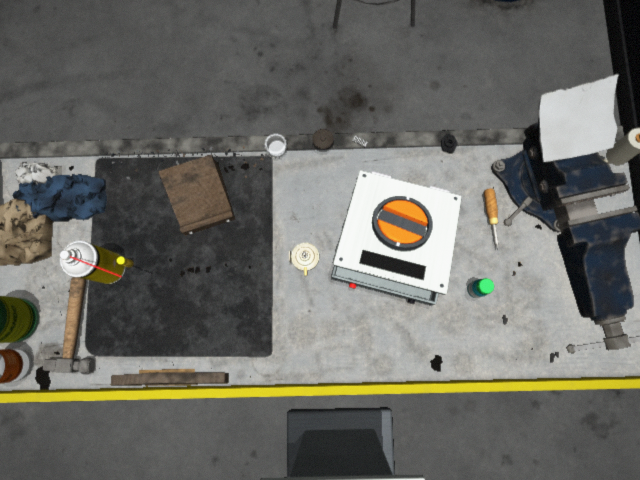

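```bash
cat > h.py <<'E'
import numpy as np
from scipy.spatial.transform import Rotation as R
from workcell import bot, imaging, order
import cv2
def cam(n,m=None):
    m=m or imaging.camera_model(n); return m['eye'],R.from_quat(m['rotation']).as_matrix(),240/np.tan(np.radians(m['fovy']/2)),m['cx'],m['cy']
def proj(c,P):
    e,r,f,cx,cy=c; p=(np.asarray(P,float)-e)@r; return np.stack([cx+f*p[...,0]/-p[...,2],cy-f*p[...,1]/-p[...,2]],-1)
def ray(c,uv):
    e,r,f,cx,cy=c; d=r@np.array([(uv[0]-cx)/f,-(uv[1]-cy)/f,-1]); return e,d/np.linalg.norm(d)
def onz(c,uv,z):
    e,d=ray(c,uv); return e+d*(z-e[2])/d[2]
def tri(c1,u1,c2,u2):
    a,d=ray(c1,u1);b,g=ray(c2,u2)
    s=np.linalg.lstsq(np.stack([d,-g],1),b-a,rcond=None)[0]
    p,q=a+s[0]*d,b+s[1]*g
    return (p+q)/2,np.linalg.norm(p-q)
E
python3 - <<'E'
from h import *
t=cam('top');s=cam('scene')
print(proj(t,[[.16,.47,.25],[0,0,0]]),proj(s,[[.16,.47,.25],[0,0,0]]))
for n,(x0,y0,x1,y1) in {'top':(320,160,480,310),'scene':(260,215,460,365)}.items():
    im=cv2.imread(f'pics/{n}0.png')[y0:y1,x0:x1]
    cv2.imwrite(f'pics/{n}_z.png',cv2.resize(im,None,fx=4,fy=4,interpolation=cv2.INTER_CUBIC))
cv2.imwrite('pics/w0.png',imaging.camera('wrist')[:,:,::-1])
E
```

```text
[[ 16.89188789 527.83089271]
 [343.18395186 566.03326766]] [[-84.76801071 197.76907263]
 [ 51.78348434 525.64039003]]
```

View pics/top_z.png

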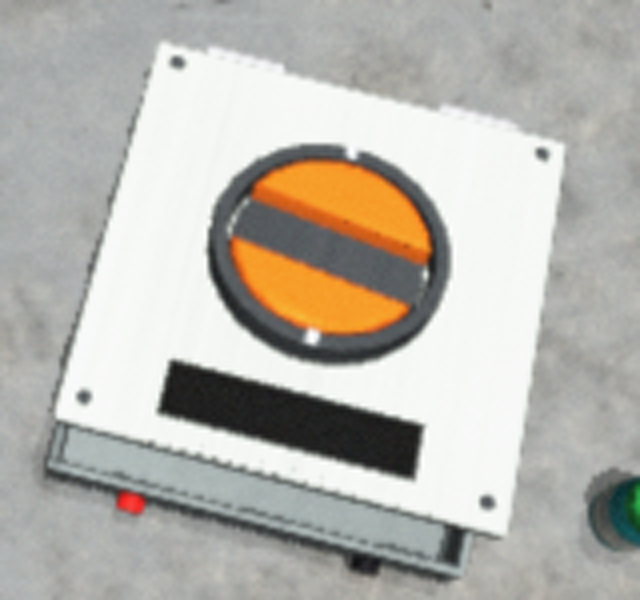

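View pics/scene_z.png

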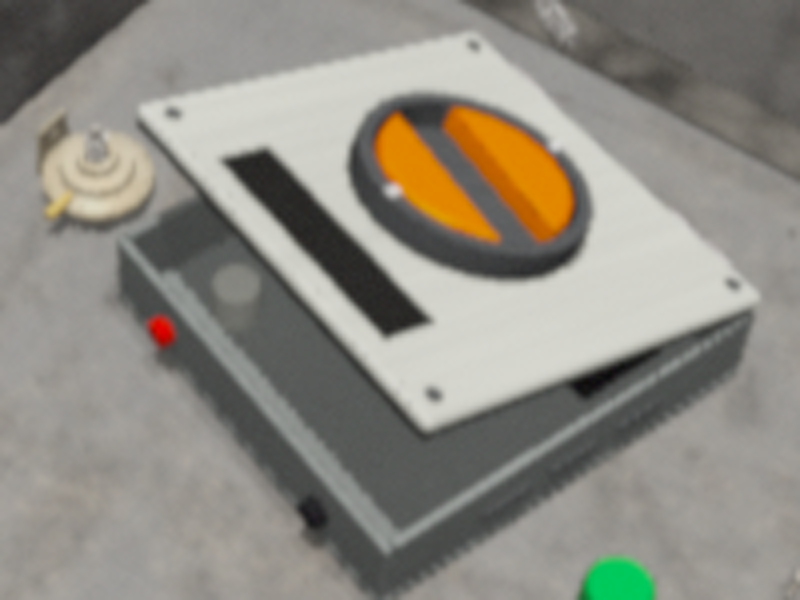

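View pics/w0.png

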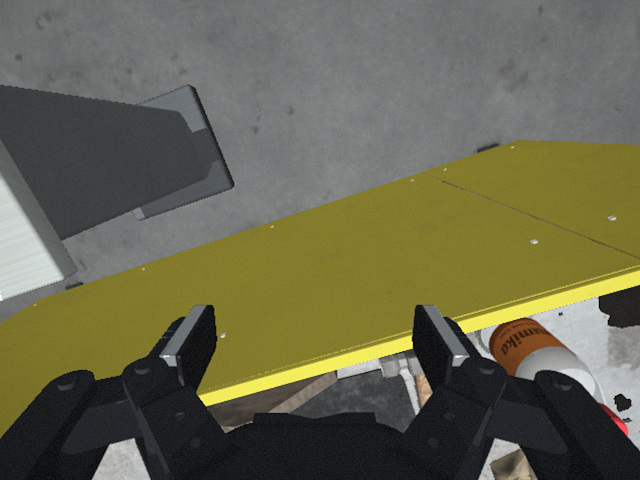

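Run:
```python
from h import *
t=cam('top');s=cam('scene')
T=np.array([(177,62),(543,153),(84,397),(488,502)])/4+[320,160]
S=np.array([(474,46),(733,284),(173,112),(433,394)])/4+[260,215]
P=[]
for a,b in zip(T-.375,S-.375):
    p,e=tri(t,a,s,b);P.append(p);print(p.round(4),round(e,4))
P=np.array(P)
y=(P[0]-P[1]+P[2]-P[3]);y/=np.linalg.norm(y)
x=(P[0]+P[1]-P[2]-P[3])/2;print(np.linalg.norm(x),np.linalg.norm(P[0]-P[1]))
x/=np.linalg.norm(x); print('x',x,'y',y,'open',np.arcsin(-x[2]),'yaw',np.arctan2(x[1],x[0]),np.arctan2(-y[0],y[1]))
c=P.mean(0); print('c',c)
n=np.cross(x,y)
a=np.arcsin(-x[2]); 
# marks/bottle etc
for z in (-.05,0,.05,.1,.15):
    print(z,'board top', onz(t,(328,387),z)[:2], onz(s,(187,310),z)[:2])
# bottle cap, capsule, screwdriver
print('cap',onz(t,(484,287),.082),onz(s,(413,361),.082)); print('caps',onz(t,(305,256),.025)); print('sd',onz(t,(489,190),.012),onz(t,(496,245),.01))
```

```text
[ 0.7355 -0.0626  0.0657] 0.0015
[ 0.6828 -0.2413  0.0668] 0.0008
[ 0.5575 -0.0103  0.1327] 0.0014
[ 0.5052 -0.189   0.1327] 0.0005
0.19680179325470626 0.186318407677925
x [ 0.90311924 -0.26555231 -0.33742792] y [ 0.2819138   0.95943578 -0.00275624] open 0.3441832280483848 yaw -0.28597908633379376 -0.2857893500903636
c [ 0.6202498  -0.12578812  0.0994807 ]
-0.05 board top [0.31618499 0.02160128] [0.39347036 0.16157574]
0 board top [0.32114823 0.0206774 ] [0.37543329 0.12886951]
0.05 board top [0.32611147 0.01975353] [0.35739622 0.09616328]
0.1 board top [0.33107471 0.01882965] [0.33935915 0.06345705]
0.15 board top [0.33603795 0.01790577] [0.32132207 0.03075082]
cap [ 0.5040068  -0.27860537  0.082     ] [ 0.5057574 -0.2821201  0.082    ]
caps [0.58045789 0.06082049 0.025     ]
sd [ 0.71205394 -0.32589111  0.012     ] [ 0.59537664 -0.33111846  0.01      ]
```

```bash
cat >> h.py <<'E'
YAW=-.286
cx_=np.array([np.cos(YAW),np.sin(YAW),0]); cy_=np.array([-np.sin(YAW),np.cos(YAW),0])
E
python3 - <<'E'
from h import *
c=np.array([.62025,-.12579,.09948]);a=.344
x=cx_*np.cos(a)+np.array([0,0,-np.sin(a)]); n=cx_*np.sin(a)+np.array([0,0,np.cos(a)])
H=c+.110*x-.008*n; O=H-.110*cx_; print('H',H,'O',O)
print('press now',H-.192*x+.008*n)
O[2]=0
print('press shut',O-.082*cx_+[0,0,.062],'slot',O+.005*cx_+[0,0,.066])
t=cam('top');s=cam('scene')
# project case rim front corners
Q=[O-.11*cx_+sy*.105*cy_+[0,0,.05] for sy in(1,-1)]
print(proj(t,Q),proj(s,Q)); print('corners',Q)
# fastener slot angle: slot ends in top zoom
o=bot.get_obs();print(o['clock'])
r=R.from_quat(o['tool_rot']).as_matrix();print(r.round(3))
w=imaging.camera_model('wrist');print((w['eye']-o['eef_pos'])@r, w['fovy'])
E
```

```text
H [ 0.71701058 -0.15424359  0.0548506 ] O [ 0.61147878 -0.12321072  0.0548506 ]
press now [ 0.54618981 -0.10401173  0.12713495]
press shut [ 0.53280962 -0.10007713  0.062     ] slot [ 0.61627568 -0.1246213   0.066     ]
[[331.19350908 276.03943436]
 [436.02976822 303.91457169]] [[287.98669099 273.62450485]
 [355.84608132 353.1171762 ]]
corners [array([0.53556926, 0.00855705, 0.05      ]), array([ 0.47632469, -0.19291275,  0.05      ])]
0.15
[[ 0.321  0.947 -0.001]
 [ 0.947 -0.321 -0.001]
 [-0.002 -0.    -1.   ]]
[ 2.41799162e-06 -7.86669338e-02 -1.18604014e-01] 70.31442198206284
```

Request:
carry_out(
  moves=[
    [-0.26,0.31,0,0,0],
    [-0.51,0.61,0,0,0],
    [-0.77,0.92,0,0,0],
  ],
)

```text
clock: 0.45
eef_pos: [0.2231, 0.3699, 0.2558]
tool_rot: [0.812, 0.583, -0.0, 0.0]
ft_force: [0.5, 0.2, 0.4]
grip_width: 0.0443
```

Request:
carry_out(
  moves=[
    [-0.26,0.31,0,0,0],
    [-0.51,0.61,0,0,0],
    [-0.77,0.92,0,0,0],
  ],
)

```text
clock: 0.75
eef_pos: [0.2857, 0.2672, 0.2561]
tool_rot: [0.813, 0.583, -0.0, 0.0]
ft_force: [1.4, -0.2, -0.4]
grip_width: 0.0427
```

Request:
carry_out(
  moves=[
    [-0.26,0.31,0,0,0],
    [-0.51,0.61,0,0,0],
    [-0.77,0.92,0,0,0],
  ],
)

```text
clock: 1.05
eef_pos: [0.3481, 0.1647, 0.2562]
tool_rot: [0.813, 0.583, 0.0, -0.0]
ft_force: [0.9, 0.8, -0.6]
grip_width: 0.0426
```

Request:
carry_out(
  moves=[
    [-0.26,0.31,0,0,0],
    [-0.51,0.61,0,0,0],
    [-0.77,0.92,0,0,0],
  ],
)

```text
clock: 1.35
eef_pos: [0.4105, 0.0622, 0.2562]
tool_rot: [0.813, 0.583, -0.0, -0.0]
ft_force: [0.7, 0.7, 0.3]
grip_width: 0.0426
```

Request:
carry_out(
  moves=[
    [-0.26,0.31,0,0,0],
    [-0.51,0.61,0,-0.026,0],
    [-0.77,0.92,0,-0.026,0],
    [-0.77,0.92,0,-0.026,0],
    [-0.77,0.92,0,-0.026,0],
  ],
)

```text
clock: 1.85
eef_pos: [0.4723, -0.0393, 0.2557]
tool_rot: [0.801, 0.598, -0.001, -0.001]
ft_force: [-0.5, 0.4, -0.1]
grip_width: 0.0426
```

Request:
carry_out(
  moves=[
    [-0.2,0.44,0,0,0],
    [-0.41,0.89,0.3,0,0],
    [-0.41,0.89,0.65,0,0],
    [-0.41,0.89,0.65,0,0],
    [-0.41,0.89,0.65,0,0],
  ],
)

```text
clock: 2.35
eef_pos: [0.545, -0.1017, 0.191]
tool_rot: [0.8, 0.6, -0.001, -0.001]
ft_force: [0.0, -0.2, 0.8]
grip_width: 0.0426
```

Run:
```python
from h import *
o=bot.get_obs();print(o['eef_pos'],o['tool_rot'],o['ft_force'])
P=[.5462,-.104,.1271]
print(proj(cam('wrist'),P))
cv2.imwrite('pics/w1.png',imaging.camera('wrist')[:,:,::-1])
cv2.imwrite('pics/s1.png',imaging.camera('scene')[180:420,200:520,::-1].repeat(2,0).repeat(2,1))
```

```text
[ 0.54500192 -0.10169283  0.19097523] [ 0.80019067  0.59974302 -0.00106031 -0.00144281] [ 0.0226393  -0.16837096  0.84462564]
[310.66759611 276.65256552]
```

View pics/w1.png

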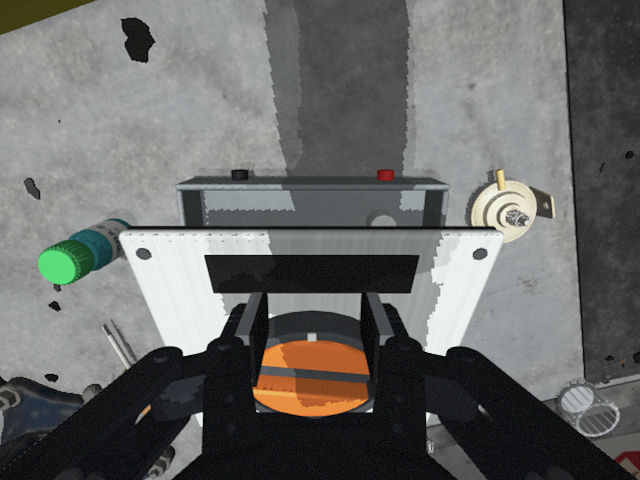

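View pics/s1.png

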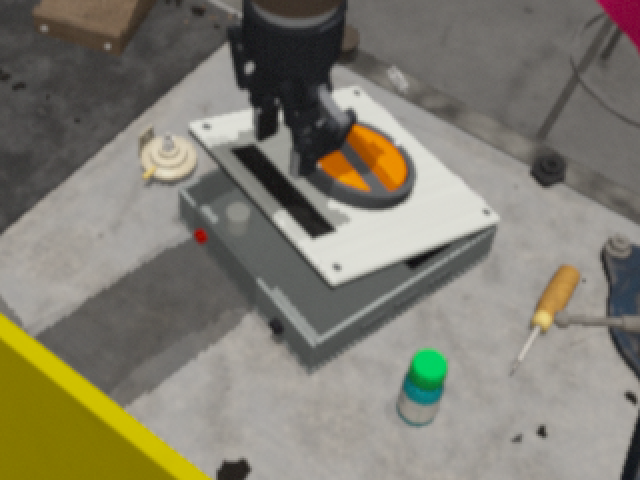

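Request:
carry_out(
  moves=[
    [-0.02,0,0.15,0,0],
    [-0.02,0,0.3,0,0],
    [-0.02,-0.02,0.4,0,0],
    [-0.02,-0.04,0.5,0,0],
    [-0.02,-0.06,0.6,0,0],
    [-0.02,-0.08,0.7,0,0],
  ],
)

```text
clock: 3.05
eef_pos: [0.5383, -0.1025, 0.1216]
tool_rot: [0.801, 0.599, 0.001, 0.0]
ft_force: [-1.6, 0.2, 3.3]
grip_width: 0.0426
```

Request:
carry_out(
  moves=[
    [0,-0.02,0.08,0,0],
    [0,-0.03,0.16,0,0],
    [0,-0.04,0.22,0,0],
    [0,-0.05,0.27,0,0],
    [0,-0.05,0.3,0,0],
  ],
)

```text
clock: 3.55
eef_pos: [0.5335, -0.1015, 0.0909]
tool_rot: [0.801, 0.599, 0.0, 0.0]
ft_force: [0.6, 0.4, 1.6]
grip_width: 0.0424
```

Request:
carry_out(
  moves=[
    [0,0,0.02,0,0],
    [0,0,0.04,0,0],
    [0,0,0.05,0,0],
    [0,0,0.05,0,0],
  ],
)

```text
clock: 3.95
eef_pos: [0.5331, -0.1016, 0.0861]
tool_rot: [0.801, 0.599, -0.0, 0.0]
ft_force: [-0.4, 0.3, 0.4]
grip_width: 0.0429
```

Request:
carry_out(
  moves=[
    [0,0,0.02,0,0],
    [0,0,0.03,0,0],
    [0,0,0.03,0,0],
  ],
)

```text
clock: 4.25
eef_pos: [0.5331, -0.1016, 0.085]
tool_rot: [0.801, 0.599, 0.0, 0.0]
ft_force: [-4.6, 0.8, 12.7]
grip_width: 0.0424
```

Run:
```python
from h import *
o=bot.get_obs();print(o['eef_pos'],o['ft_force'])
cv2.imwrite('pics/w2.png',imaging.camera('wrist')[:,:,::-1])
cv2.imwrite('pics/s2.png',imaging.camera('scene')[180:420,200:520,::-1].repeat(2,0).repeat(2,1))
```

```text
[ 0.53312158 -0.10161029  0.08504834] [-4.56022732  0.76941871 12.741261  ]
```

View pics/s2.png

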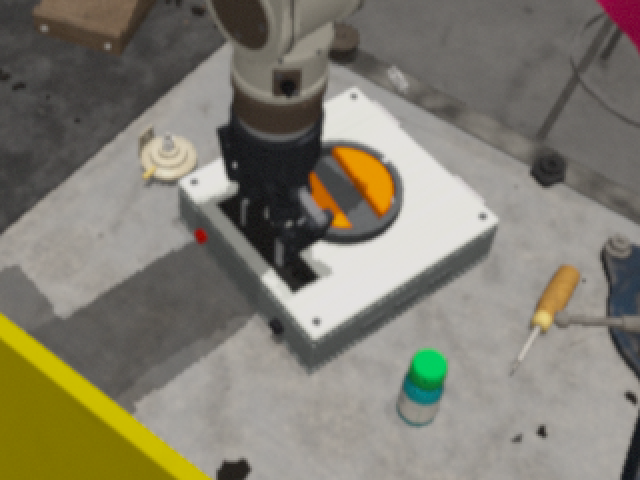

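View pics/w2.png

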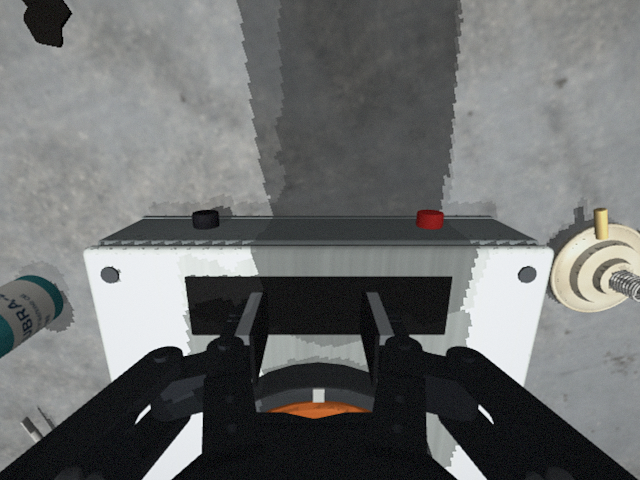

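Request:
carry_out(
  moves=[
    [0,0,0.02,0,0],
    [0,0,0.02,0,0],
    [0,0,0.02,0,0],
  ],
)

```text
clock: 4.65
eef_pos: [0.5331, -0.1016, 0.0849]
tool_rot: [0.801, 0.599, 0.0, 0.001]
ft_force: [-8.5, 1.8, 24.5]
grip_width: 0.0427
```

Request:
carry_out(
  moves=[
    [0,0,-0.2,0,0],
    [0,0,-0.6,0,0],
    [0,0,-1,0,0],
    [0,-0.5,-1,0,0],
    [0,-0.9,-1,0,0],
    [0,-0.9,-1,0,0],
  ],
)

```text
clock: 5.25
eef_pos: [0.44, -0.0749, 0.1799]
tool_rot: [0.801, 0.599, -0.003, -0.003]
ft_force: [0.5, 0.4, -0.0]
grip_width: 0.0428
```

Run:
```python
from h import *
o=bot.get_obs();print(o['eef_pos'],o['tool_rot'],o['ft_force'])
t=imaging.camera('top');np.save('t3.npy',t);cv2.imwrite('pics/t3.png',cv2.resize(t[160:310,320:480,::-1],None,fx=4,fy=4,interpolation=cv2.INTER_CUBIC))
s=imaging.camera('scene');cv2.imwrite('pics/s3.png',cv2.resize(s[215:365,260:460,::-1],None,fx=4,fy=4,interpolation=cv2.INTER_CUBIC))
```

```text
[ 0.4400225  -0.07489918  0.17985086] [ 0.80056409  0.5992319  -0.00317426 -0.00286313] [ 5.44076622e-01  3.97995819e-01 -5.43933535e-04]
```

View pics/t3.png

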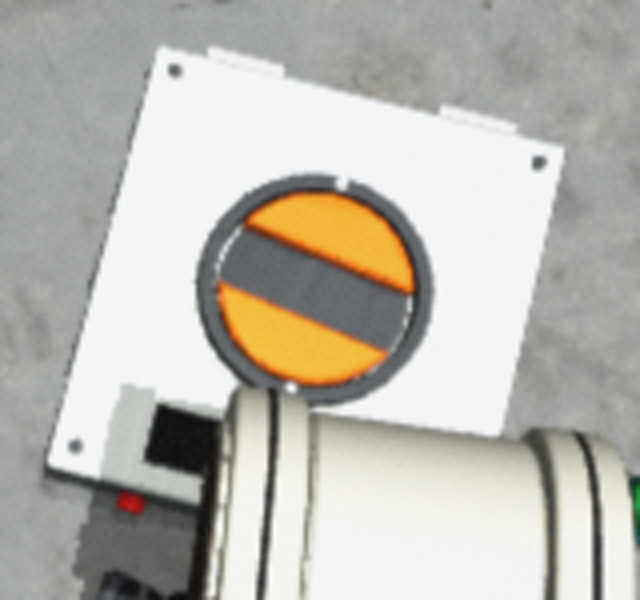

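View pics/s3.png

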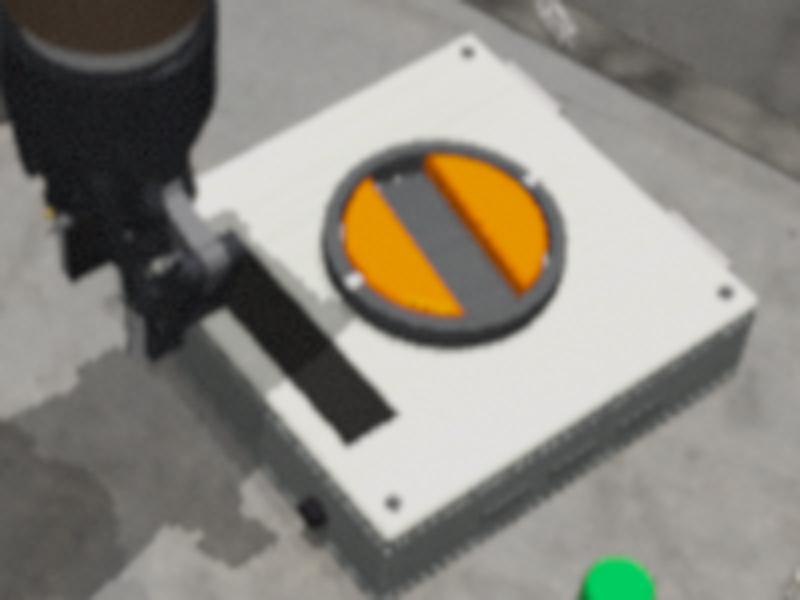

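```bash
cat > fas.py <<'E'
from h import *
def meas(im,c):
    hsv=cv2.cvtColor(im,cv2.COLOR_RGB2HSV)
    m=cv2.inRange(hsv,(8,150,150),(25,255,255)); m[:, :320]=0; m[:,480:]=0; m[:160]=0;m[310:]=0
    m=cv2.morphologyEx(m,cv2.MORPH_OPEN,np.ones((2,2),np.uint8))
    cs,_=cv2.findContours(m,cv2.RETR_EXTERNAL,cv2.CHAIN_APPROX_NONE)
    cs=sorted(cs,key=cv2.contourArea)[-2:]
    cen=[]
    for k in cs:
        M=cv2.moments(k);cen.append(onz(c,(M['m10']/M['m00'],M['m01']/M['m00']),.080)[:2]);print('area',cv2.contourArea(k))
    cen=np.array(cen);d=cen[0]-cen[1];d/=np.linalg.norm(d)
    if d[:]@cx_[:2]<0:d=-d   # normal of slot
    yaw=np.arctan2(d[1],d[0]); return cen.mean(0),yaw,YAW-yaw
E
python3 - <<'E'
from fas import *
im=np.load('t3.npy');c=cam('top');print(meas(im,c))
T=(np.array([(175,71),(539,162),(75,446)])-.375*0)/4+[320,160]-.1
P=[onz(c,u,.062) for u in T];print(np.array(P).round(4))
d=P[0]-P[1];print('yaw',np.arctan2(-d[0],d[1]));d=P[0]-P[2];print(np.arctan2(d[1],d[0]))
mid=(P[1]+P[2])/2; d/=np.linalg.norm(d); print('panel centre',mid)
print('marks',[onz(c,np.array(u)/4+[320,160],.08) for u in((342,185),(290,388))])
E
```

```text
area 487.5
area 491.0
(array([ 0.61306436, -0.12571442]), np.float64(-0.43306877275589356), np.float64(0.14706877275589358))
[[ 0.7308 -0.0616  0.062 ]
 [ 0.6786 -0.2404  0.062 ]
 [ 0.5429 -0.0062  0.062 ]]
yaw -0.28393526927107626
-0.2867033811437327
panel centre [ 0.61076782 -0.12329425  0.062     ]
marks [array([ 0.66488584, -0.13975151,  0.08      ]), array([ 0.56574362, -0.10974484,  0.08      ])]
```

Request:
carry_out(
  moves=[
    [0,0.45,0,0.05,0],
    [0.01,0.9,0,0.093,0],
    [0.01,0.9,0,0.093,0],
  ],
)

```text
clock: 5.65
eef_pos: [0.5398, -0.1024, 0.1797]
tool_rot: [0.843, 0.538, 0.001, 0.002]
ft_force: [-0.3, -0.3, -0.8]
grip_width: 0.0428
```

```bash
cat > d.py <<'E'
from h import *
import sys
o=bot.get_obs();r=R.from_quat(o['tool_rot']).as_matrix()
print(o['clock'],o['eef_pos'],np.degrees(np.arctan2(r[1,0],r[0,0])),o['ft_force'],o['ft_torque'],o['joint_pos'].round(2))
tgt=np.array([.6155,-.1248,float(sys.argv[1])])
print('tool delta/0.1',((tgt-o['eef_pos'])@r/.1).round(3))
E
python3 d.py .125
```

```text
5.65 [ 0.5398081  -0.10238404  0.17974324] 65.15292425734364 [-0.26289655 -0.29155055 -0.77469212] [-0.0298865   0.06056429  0.00142407] [-0.19  0.38 -0.01  1.18 -0.    0.25]
tool delta/0.1 [0.114 0.779 0.551]
```

Request:
carry_out(
  moves=[
    [0.06,0.4,0,0,0],
    [0.11,0.78,0.2,0,0],
    [0.11,0.78,0.55,0,0],
    [0.11,0.78,0.55,0,0],
    [0.11,0.78,0.55,0,0],
  ],
)

```text
clock: 6.15
eef_pos: [0.6082, -0.1232, 0.1252]
tool_rot: [0.842, 0.539, -0.001, -0.001]
ft_force: [-0.6, 0.5, -0.5]
grip_width: 0.0426
```

```bash
python3 d.py .125
python3 - <<'E'
from h import *
cv2.imwrite('pics/w4.png',imaging.camera('wrist')[:,:,::-1])
s=imaging.camera('scene');cv2.imwrite('pics/s4.png',cv2.resize(s[215:365,260:460,::-1],None,fx=4,fy=4,interpolation=cv2.INTER_CUBIC))
E
```

```text
6.15 [ 0.60821491 -0.12315603  0.12522501] 65.24779963606713 [-0.57278309  0.5440606  -0.50956441] [-0.02715569  0.04701741  0.00298621] [-0.2   0.56  0.14  1.15 -0.    0.23]
tool delta/0.1 [0.016 0.073 0.002]
```

View pics/w4.png

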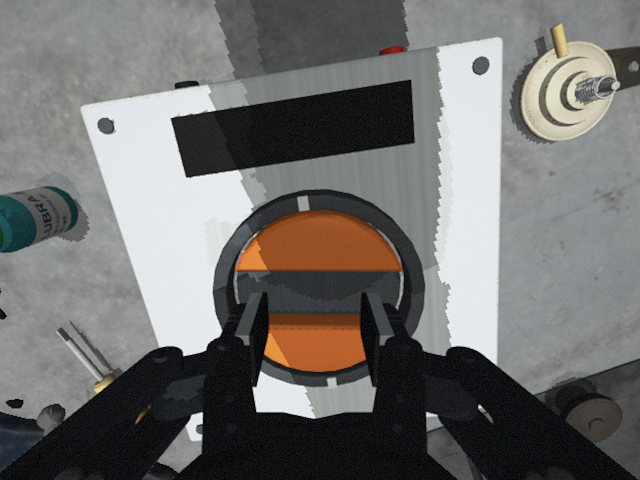

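View pics/s4.png

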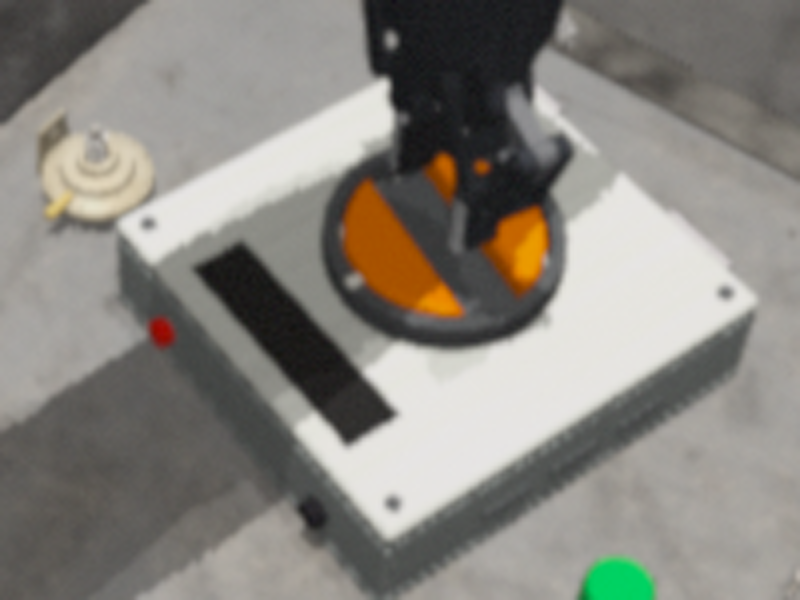

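Run:
```python
from h import *
c=cam('wrist'); C=np.array([.6155,-.1248,.08]); y=np.radians(65.2); n=np.array([np.sin(y),-np.cos(y),0])
print('front wall top',proj(c,C-.016*n),'back wall base',proj(c,C+.016*n-[0,0,.014]),'front disc',proj(c,C-.047*n))
for k in(-1,1): print('collar in',proj(c,C+k*.049*np.array([np.cos(y),np.sin(y),0])))
```

```text
front wall top [315.91004113 267.65486374] back wall base [315.65481478 308.468331  ] front disc [316.03166676 210.06477927]
collar in [225.35367452 295.06150583]
collar in [406.30056321 295.0113989 ]
```

Request:
carry_out(
  moves=[
    [0.024,0.083,0,0,0],
    [0.024,0.083,0,0,0],
    [0.024,0.083,0,0,0],
    [0.024,0.083,0,0,0],
  ],
)

```text
clock: 6.65
eef_pos: [0.6177, -0.1244, 0.1269]
tool_rot: [0.842, 0.539, 0.0, 0.0]
ft_force: [-0.1, 0.7, 0.0]
grip_width: 0.0429
```

```bash
python3 d.py .094
```

```text
6.65 [ 0.61773469 -0.12443989  0.12693123] 65.24964279320717 [-0.06385429  0.72941357  0.00319711] [-0.01590223  0.04475979  0.03478224] [-0.2   0.57  0.16  1.16 -0.    0.23]
tool delta/0.1 [-0.013 -0.019  0.329]
```

Request:
carry_out(
  moves=[
    [-0.005,-0.009,0.1,0,0],
    [-0.005,-0.009,0.2,0,0],
    [-0.005,-0.009,0.28,0,0],
    [-0.005,-0.009,0.33,0,0],
    [-0.005,-0.009,0.33,0,0],
  ],
)

```text
clock: 7.15
eef_pos: [0.6156, -0.1243, 0.0916]
tool_rot: [0.842, 0.539, -0.001, -0.001]
ft_force: [-0.5, 0.2, -0.4]
grip_width: 0.0427
```

```bash
python3 d.py .094
python3 - <<'E'
from h import *
cv2.imwrite('pics/w5.png',imaging.camera('wrist')[:,:,::-1])
s=imaging.camera('scene');cv2.imwrite('pics/s5.png',cv2.resize(s[215:365,260:460,::-1],None,fx=4,fy=4,interpolation=cv2.INTER_CUBIC))
E
```

```text
7.15 [ 0.61560802 -0.12433937  0.09163943] 65.24604783430199 [-0.53938749  0.18810425 -0.36809488] [-0.01386606  0.06175785 -0.05032218] [-0.2   0.6   0.12  1.09  0.    0.23]
tool delta/0.1 [-0.005  0.001 -0.024]
```

View pics/w5.png

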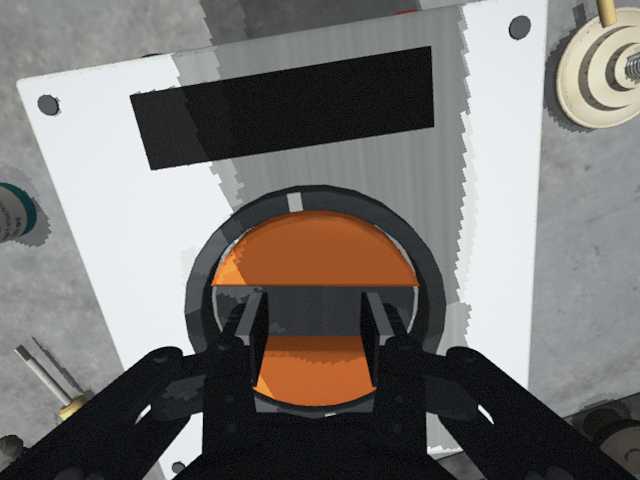

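View pics/s5.png

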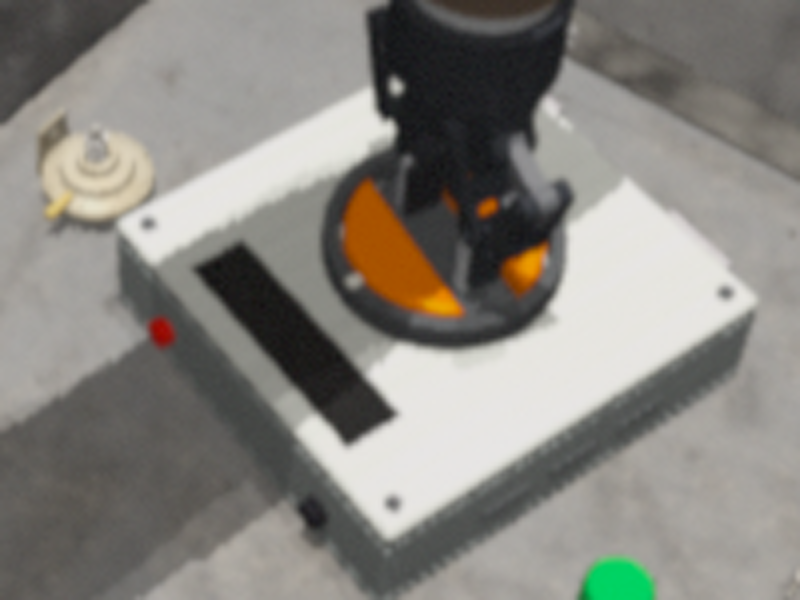

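Request:
carry_out(
  moves=[
    [0,0,0,0.06,0],
    [0,0,0,0.12,0],
    [0,0,0,0.18,0],
    [0,0,0,0.22,0],
    [0,0,0,0.22,0],
  ],
)

```text
clock: 7.75
eef_pos: [0.6164, -0.1238, 0.0937]
tool_rot: [0.922, 0.387, 0.0, -0.001]
ft_force: [-2.1, 2.8, 0.7]
grip_width: 0.043
```

```bash
python3 d.py .092
```

```text
7.75 [ 0.61641021 -0.12380628  0.09368821] 45.500313847212354 [-2.06054295  2.80118981  0.70027658] [0.46016358 0.30163219 0.07582237] [-0.2   0.6   0.12  1.09  0.    0.58]
tool delta/0.1 [-0.013  0.     0.017]
```

Request:
carry_out(
  moves=[
    [0,0,0.01,0.06,0],
    [0,0,0.01,0.12,0],
    [0,0,0.01,0.18,0],
    [0,0,0.01,0.24,0],
    [0,0,0.01,0.3,0],
    [0,0,0.01,0.36,0],
    [0,0,0.01,0.42,0],
    [0,0,0.01,0.48,0],
    [0,0,0.01,0.54,0],
    [0,0,0.01,0.54,0],
  ],
)

```text
clock: 8.75
eef_pos: [0.6166, -0.1241, 0.0927]
tool_rot: [1.0, -0.027, 0.0, -0.0]
ft_force: [-0.7, 3.1, 1.4]
grip_width: 0.0427
```

```bash
python3 d.py .092
python3 - <<'E'
from h import *
cv2.imwrite('pics/w6.png',imaging.camera('wrist')[:,:,::-1])
E
```

```text
8.75 [ 0.61662217 -0.12407319  0.09274157] -3.0465718260073364 [-0.71407265  3.07970846  1.41518814] [0.48881546 0.27256635 0.0485223 ] [-0.2   0.6   0.12  1.09  0.    1.43]
tool delta/0.1 [-0.011  0.008  0.007]
```

View pics/w6.png

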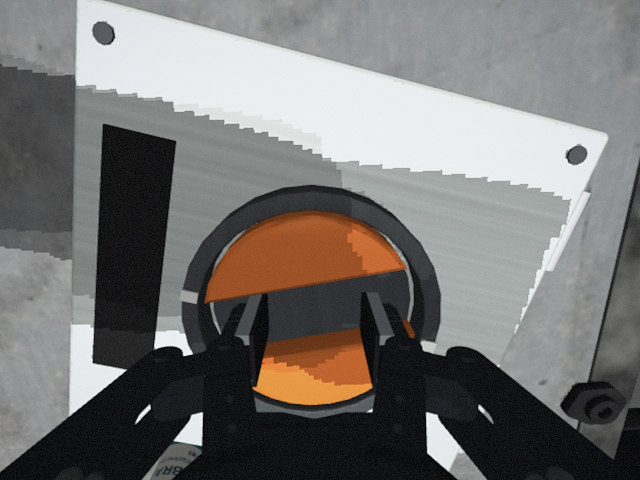

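Request:
carry_out(
  moves=[
    [0,0,0,0.06,0],
    [0,0,0,0.12,0],
    [0,0,0,0.17,0],
    [0,0,0,0.21,0],
    [0,0,0,0.21,0],
  ],
)

```text
clock: 9.3
eef_pos: [0.6168, -0.1244, 0.0926]
tool_rot: [0.982, -0.19, 0.0, -0.0]
ft_force: [-1.1, 2.7, 0.8]
grip_width: 0.0425
```

```bash
python3 d.py .092
```

```text
9.3 [ 0.616827   -0.12435424  0.09260047] -21.90881259158622 [-1.07155034  2.7085693   0.84471024] [0.45009196 0.20019596 0.09097647] [-0.2   0.6   0.12  1.09  0.    1.75]
tool delta/0.1 [-0.011  0.009  0.006]
```

Request:
carry_out(
  moves=[
    [0,0,0,0.015,0],
    [0,0,0,0.03,0],
    [0,0,0,0.03,0],
  ],
)

```text
clock: 9.6
eef_pos: [0.6169, -0.1244, 0.0925]
tool_rot: [0.977, -0.214, 0.0, -0.0]
ft_force: [-0.3, 2.9, 1.4]
grip_width: 0.0425
```

```bash
python3 d.py .092
python3 - <<'E'
from h import *
cv2.imwrite('pics/w7.png',imaging.camera('wrist')[:,:,::-1])
E
```

```text
9.6 [ 0.61685855 -0.12441486  0.09251343] -24.731302468261287 [-0.25299944  2.90886922  1.35395166] [0.5847707  0.05854775 0.04395847] [-0.2   0.6   0.12  1.09  0.    1.8 ]
tool delta/0.1 [-0.011  0.009  0.005]
```

View pics/w7.png

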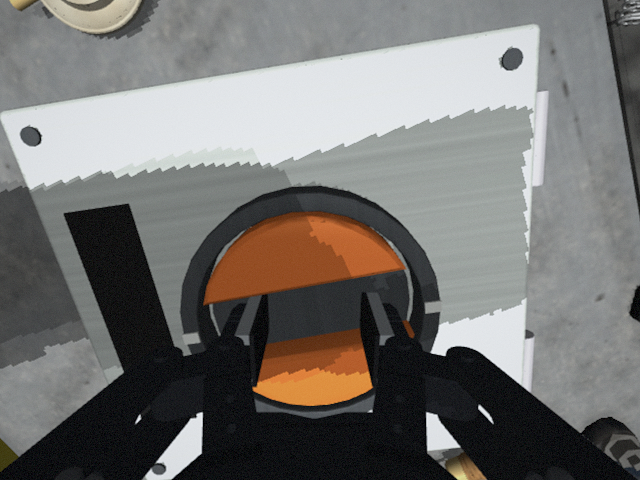

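Request:
carry_out(
  moves=[
    [0,0,0,0.015,0],
    [0,0,0,0.03,0],
    [0,0,0,0.03,0],
  ],
)

```text
clock: 9.95
eef_pos: [0.6168, -0.1245, 0.0925]
tool_rot: [0.971, -0.238, 0.0, -0.0]
ft_force: [0.1, 2.6, 2.5]
grip_width: 0.043
```

```bash
python3 d.py .092
```

```text
9.95 [ 0.6168397  -0.12452324  0.09248312] -27.485241241189577 [0.13495376 2.62752855 2.4927895 ] [ 0.60337843 -0.02007604  0.07685485] [-0.2   0.6   0.12  1.09  0.    1.85]
tool delta/0.1 [-0.011  0.009  0.005]
```

Request:
carry_out(
  moves=[
    [0,0,0,0.015,0],
    [0,0,0,0.03,0],
    [0,0,0,0.03,0],
  ],
)

```text
clock: 10.25
eef_pos: [0.6169, -0.1244, 0.0925]
tool_rot: [0.966, -0.259, 0.0, 0.0]
ft_force: [-0.8, 2.8, 3.3]
grip_width: 0.0426
```

```bash
python3 d.py .092
```

```text
10.25 [ 0.61687409 -0.12438167  0.092532  ] -30.02948686531521 [-0.79808097  2.79290185  3.32898694] [ 0.47085888 -0.05535279  1.50259944] [-0.2   0.6   0.12  1.09 -0.    1.9 ]
tool delta/0.1 [-0.01   0.01   0.005]
```

Request:
carry_out(
  moves=[
    [0,0,0,-0.04,0],
    [0,0,0,-0.08,0],
    [0,0,0,-0.08,0],
  ],
)

```text
clock: 10.55
eef_pos: [0.6161, -0.1255, 0.0918]
tool_rot: [0.98, -0.2, -0.0, 0.001]
ft_force: [-0.6, 0.1, -0.4]
grip_width: 0.0428
```

```bash
python3 d.py .092
```

```text
10.55 [ 0.61612613 -0.1255321   0.09180345] -23.110698033279544 [-0.57197369  0.07763887 -0.40999332] [0.01635627 0.04524809 0.00437377] [-0.2   0.6   0.12  1.09 -0.    1.77]
tool delta/0.1 [-0.009 -0.004 -0.002]
```

Request:
carry_out(
  moves=[
    [0,0,-0.15,-0.08,0],
    [0,0,-0.5,-0.08,0],
    [0,0,-1,-0.08,0],
    [0,0,-1,-0.08,0],
  ],
)

```text
clock: 10.95
eef_pos: [0.6204, -0.1263, 0.2002]
tool_rot: [0.99, -0.139, 0.007, 0.001]
ft_force: [1.0, 0.4, 0.8]
grip_width: 0.0426
```

Request:
carry_out(
  moves=[
    [-0.5,-0.2,0,0,0],
    [-1,-0.4,0,0,0],
    [-1,-0.4,0,0,0],
  ],
)

```text
clock: 11.25
eef_pos: [0.5247, -0.057, 0.1902]
tool_rot: [0.99, -0.138, -0.004, 0.0]
ft_force: [0.1, -0.1, 0.0]
grip_width: 0.0426
```

Request:
carry_out(
  moves=[
    [-0.5,0.2,0,0,0],
    [-1,0.4,0,0,0],
    [-1,0.4,0,0,0],
  ],
)

```text
clock: 11.55
eef_pos: [0.4173, -0.0705, 0.1907]
tool_rot: [0.99, -0.139, -0.004, 0.001]
ft_force: [0.2, 0.4, -0.0]
grip_width: 0.0424
```

```bash
python3 d.py .092
python3 - <<'E'
from fas import *
t=imaging.camera('top');c=cam('top')
try: print(meas(t,c))
except Exception as e: print(e)
cv2.imwrite('pics/t8.png',t[:,:,::-1])
s=imaging.camera('scene');cv2.imwrite('pics/s8.png',cv2.resize(s[215:365,260:460,::-1],None,fx=4,fy=4,interpolation=cv2.INTER_CUBIC))
E
```

```text
11.55 [ 0.41728817 -0.07045671  0.19067375] -15.964037876737418 [ 0.22890368  0.38308471 -0.04115237] [ 0.03994447 -0.03084512 -0.04362783] [-0.17  0.14 -0.3   1.14 -0.    1.68]
tool delta/0.1 [ 2.063 -0.025  0.971]
area 476.5
area 481.0
(array([ 0.61287735, -0.12536457]), np.float64(1.274768824231924), np.float64(-1.560768824231924))
```

View pics/t8.png

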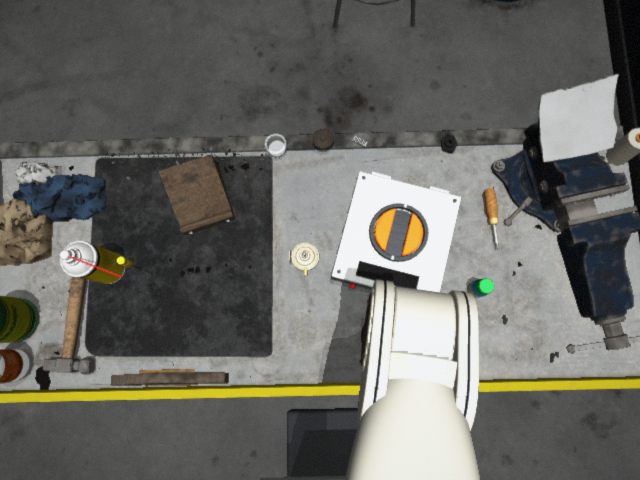

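View pics/s8.png

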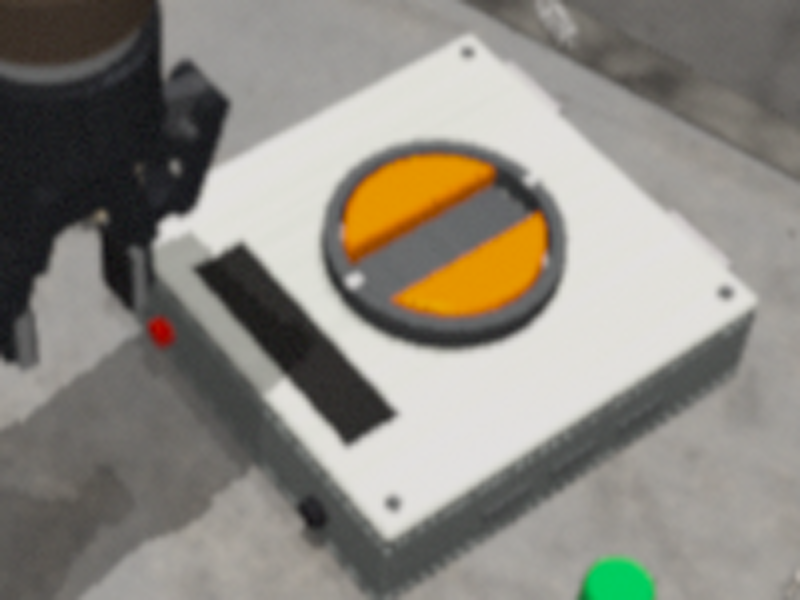

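Request:
carry_out(
  moves=[
    [0,0,0,0,0],
    [0,0,0,0,0],
    [0,0,0,0,0],
  ],
)

```text
clock: 11.95
eef_pos: [0.4256, -0.0704, 0.1924]
tool_rot: [0.991, -0.137, 0.001, 0.0]
ft_force: [0.5, 0.1, -0.2]
grip_width: 0.0425
```

Run:
```python
from h import *
o=bot.get_obs();print(o['clock'],abs(o['joint_vel']).max(),o['ft_force'])
print(order.job_done())
```

```text
11.95 0.011788555600187399 [ 0.53525345  0.11784837 -0.21606067]
the job is handed in; nothing more can be done
None
```

The panel is shut and the fastener is locked. I handed the job in at about 12 s.

- **Panel:** I pressed it down on the anti-slip strip with the fingertips. The fingers stopped moving at about 25 N, and pictures taken after I lifted off showed it fully shut. The fastener was not touched until then.
- **Fastener:** I set the half-open fingertips in the slot, which stood at about 0.15 rad. I turned it clockwise until the torque jumped from about 0.08 to 1.5 N m, which is the stop. I then backed off the load and lifted clear.
- **Last checks:** The top view gave a slot angle of about 1.58 rad, which matches the 1.571 stop within measuring error, and the slot lines up with the white marks. The last pictures show the bottle, capsule and screwdriver where they stood. The arm was still and touching nothing.
- **Disagreement:** When I placed the fingers, the wrist camera put the slot 1.5–2 mm away from where the fixed cameras did. I set them between the two estimates, and they went in without contact force.

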